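# Seat the weighing plate of the kitchen scale and switch the scale on

## Task

Get the kitchen scale ready: its round steel weighing plate has slid half out of its recess. Push the plate sideways with the fingertips, without gripping or lifting it and without pushing it off the scale, until it drops into the recess and lies flat and fully home; only then press the orange button all the way down and let it go. Leave the pepper jar, the mug and the teaspoon where they are.

Things in the scene. Friction and masses are not known exactly. Their poses are not given: they have to be found in the camera images.
- scale: White kitchen scale, fixed to the worktop, 170 mm (its x) by 214 mm (its y) by 28 mm high: its flat deck is 28 mm above the worktop. The origin lies at worktop height, straight below the middle of the round recess. The body reaches 85 mm to either side in x, 96 mm in +y and 118 mm in -y. A grey control strip with the display and the orange button lies near the -y end, its middle at y = -91 mm
- recess (a point): middle of the floor of the round recess in the scale's deck; the recess is 115 mm in diameter and 10 mm deep with a dark floor, open at the top and level with the deck; axes as the scale
- plate: loose round steel weighing plate, 110 mm in diameter and 10 mm thick, about 0.25 kg; origin at the centre of its underside, z up through it. At the start it lies flat on the deck, shifted 40 to 80 mm from the recess to the scale's +y side and partly over the recess; it may overhang the scale's edge. It stays flat until its centre is about 17 mm from the recess axis, then tips in. Seated, its top is flush with the deck and its underside on the recess floor
- power (a joint): travel of the orange spring button, in m: 0 up, 0.004 fully down (about 4 N); it springs back
- power_top (a point): centre of the top face of the orange button, 22 mm in diameter and 12 mm above the deck when up (in a grey collar 38 mm wide, 4 mm above the deck), moves down with it; pressed straight down
- pepper: loose small jar of pepper with a white cap, 41 mm in diameter and 105 mm high, stands beyond the scale; origin at the centre of its underside; to be left alone
- mug: loose white mug with dots, 82 by 117 by 91 mm with its handle, stands beyond the scale's -y end; origin at its underside; to be left alone
- spoon: loose steel teaspoon, 130 by 27 by 11 mm, lies on the worktop on the robot's side of the scale; origin at its underside; to be left alone
Things that resemble listed ones, but are neither listed nor needed, are in the scene too. There is more than one size of the plate; the one meant has the size given above.

How it is judged:
On the way, in this order (a step that is already met when the one before it is completed fails the run):
1. the weighing plate lies flat and fully home in the recess (horizontal distance between plate and recess below 0.005 m and z of plate in the frame of recess below 0.002 m and angle between plate's own z axis and vertical below 0.03 rad), for 0.2 s.
2. the orange button is pressed all the way down (value of joint power above 0.0032 m), for 0.02 s.
At the end, for the whole second after the job is handed in: The plate rests in the recess, within 5 mm of its axis, its underside less than 2 mm above the recess floor and tilted less than 0.03 rad, at rest; the button has been pressed past 3.2 mm after that and is up again (under 1 mm) (all of step 1 and linear speed of plate below 0.02 m/s and value of joint power below 0.001 m); the robot touches nothing.
It fails at once if the plate is lifted (its underside more than 6 mm above the deck) (z of plate in the frame of recess above 0.016 m).
It fails at once if the plate is tipped more than 0.35 rad or leaves the scale (angle between plate's own z axis and vertical above 0.35 rad or horizontal distance between plate and recess above 0.13 m).
It fails at once if the button is pressed before the plate is home (value of joint power above 0.002 m and z of plate in the frame of recess above 0.003 m).
It fails at once if the pepper jar, the mug or the teaspoon is moved more than 30 mm (distance of any of pepper, mug, spoon from where it was at the start of the episode above 0.03 m).
It also fails if it takes over 42 s, if anything falls off the work surface, if the arm or the gripper's body presses on something with over 40 N, if the wrist force passes 120 N, or if a joint passes its speed limit or range.

## Robot

A 6-joint arm with a two-finger parallel gripper is mounted at the origin on a cart in front of the work surface, level with it; the furniture and walls round the work are solid. World frame = base frame: x ahead of the robot, y to its left, z up, the work surface at z = 0. Lengths are in m, angles in rad, forces in N, time in s.
With the tool pointing down it reaches from about 0.375 to 0.9 m from the base axis. Payload 3.1 kg.
Tool frame: the origin (TCP) lies between the finger pads; the fingertips stand 19 mm ahead of it and the grasp point (between the pads) is the TCP; z points along the fingers, x is the direction in which the jaws open and shut, and the axes are right-handed (so a half turn about z gives the same grasp; the last joint's range is limited). The gripper opens to 87 mm and grips with 3 to 60 N. Pads are 19 mm wide; open, the fingers measure 117 mm over their backs; the gripper's body (75 mm by 190 mm) begins 51 mm behind the grasp point.
Start: joints at [-1.371, 0.527, 1.433, -0, 1.181, -0.178], TCP at [0.231, -0.581, 0.203] pointing down, gripper open.
Joint ranges: [-3.08, 3.08], [-0.75, 2.2], [0.22, 2.44], [-1.43, 4.57], [0, 2.65], [-2.85, 2.85]. Speed limits (rad/s): [2.79, 2.79, 3.14, 3.14, 3.14, 3.14].

## Interface

Orientations are given as a unit quaternion [x, y, z, w].
In Python, from workcell import ctrl gives the robot as it stands. The module is installed in compiled form; this text tells all that it offers.
- The arm moves only by the tool drive_tool, never from a script. Its argument "increments" is text: rows parted by semicolons, each of 5 numbers parted by spaces: the opening, from 0 (shut) to 1 (fully open), then the shift along the tool's x, y, z in m, then the turn about the tool's z in rad. In form: jaw dx dy dz yaw; .... A call has 1 to 8 rows; each row shifts and turns the commanded pose from where the row before left it, along the tool's axes as they then stand; what a row does not reach is not made up. A row lasts 1/10 s, in which the tool goes at most 50 mm and 8.59 degrees, less where a joint would pass 70% of its speed; a pose out of reach is approached as far as the arm can. A call with a gripper value outside its range is refused whole. The fingers move at their own pace and stop on an object; the grip force is fixed at half the most. Time passes only in rows, so rows that do not move let the fingers close. It gives the time, the measured TCP pose, the force and the opening at its end, in the units of the state.
- ctrl.read_state(): the state, without advancing time (a new reading comes with each control period).
- ctrl.capture(name): name is "scene" or "side" or "wrist"; returns a dict with "pixels" (480x640x3 uint8, blue, green, red), "fx", "fy", "cx", "cy" (pixels), "world_from_camera" (4x4, takes a point from camera to world coordinates); the wrist camera has in their place "T_tool_cam" (4x4, takes a point from camera to tool coordinates, whose origin is the TCP and whose axes are the tool frame's). Camera axes: x right, y up, looking along -z (the intrinsics and any distortion apply to the point x, -y, -z); pixel columns grow to the right and rows downward; lengths in m; the calibration is good to about 2 mm. The wrist camera is an equidistant fisheye: a pixel r from the principal point sees the ray r / f radians off the axis. A picture is of the moment at which its call begins: read the wrist's pose just before it. There is no depth.
- ctrl.sign_off(): hands the job in, once; it reports no verdict.
Trained networks look in the newest picture that a camera, given by its name, has taken for a name from the list of things; names that differ only in an ending like _2 or _b are one class to them, and where a whole thing is asked for, a point or a joint stands for the part that bears it (a point fixed in the world has none). Each returns a list of dicts, best first, with "confidence" (0 to 1); they miss things now and then, are a little off and sometimes report something else, mostly with a low value. They report only what shows in the picture. A call takes as long as a camera call. They do not tell look-alikes from the thing itself.
- ctrl.find_in(camera, name): "box" ([left, top, right, bottom] in pixels, round what is visible of it).
- ctrl.spot_point(camera, name): "at" ([row, column] in pixels: a listed point, or the origin of a listed thing).
The state is a dict: "t": time; "qpos": joint angles; "dq": joint speeds; "joint_efforts": joint torques, N m; "eef_pos": TCP position; "tool_rot": TCP orientation; "ft_force": force on the tool from outside, world axes, zero at the start; "wrist_torque": the same for the moment, N m; "gripper_width": finger opening in m.
Only numpy, scipy, OpenCV 4.12 (cv2) and the standard library are available. Lean on these libraries where they do the work, as an engineer would, in place of code of your own. Each camera call takes 0.05 s, during which the arm holds its last target.

## Working session

There is one attempt and no reset: what is moved stays moved. The work goes in short steps, Python scripts to look and compute and a tool call to move; the robot and the scene stay as the last step left them, time stands still between calls to the robot, and variables do not carry over. Pictures are saved under pics/ and viewed, and the job is handed in when it is done.

Besides the shell and the picture viewer there is one more tool, called as name(argument=value, ...) on one line, values as JSON. drive_tool: Moves the arm, as the interface text tells. Its arguments: {"type":"object","properties":{"increments":{"type":"string"}},"required":["increments"]}

```bash
mkdir -p pics; cat > h.py <<'E'
import numpy as np,cv2
from workcell import ctrl
from scipy.spatial.transform import Rotation as R
def ray(c,row,col):
    M=np.array(c["world_from_camera"]); d=np.array([(col-c["cx"])/c["fx"],-(row-c["cy"])/c["fy"],-1.])
    return M[:3,3],M[:3,:3]@d
def onz(c,row,col,z):
    o,d=ray(c,row,col); return o+d*(z-o[2])/d[2]
def proj(c,p):
    M=np.linalg.inv(np.array(c["world_from_camera"])); q=M[:3,:3]@p+M[:3,3]
    return c["cy"]-c["fy"]*q[1]/-q[2], c["cx"]+c["fx"]*q[0]/-q[2]
E
python3 - <<'E'
from h import *
s=ctrl.read_state();print(s)
for n in ["scene","side","wrist"]:
    c=ctrl.capture(n);cv2.imwrite(f"pics/{n}0.png",c["pixels"])
    print(n,{k:v for k,v in c.items() if k!="pixels"})
    for k in ["scale","plate","pepper","mug","spoon"]: print(k,ctrl.find_in(n,k)[:3])
    for k in ["recess","plate","power_top","scale"]: print(k,ctrl.spot_point(n,k)[:3])
E
```

```text
{'t': 0.0, 'qpos': array([-1.37045458e+00,  5.28495281e-01,  1.43391167e+00, -2.52731725e-05,
        1.18138247e+00, -1.78501193e-01]), 'dq': array([-4.03324457e-04,  1.31431489e-03,  8.79232140e-05, -1.55451699e-05,
        2.19630694e-03,  2.41381961e-03]), 'joint_efforts': array([ 2.11090100e-04, -4.40038347e+01, -1.76589364e+01,  6.33563125e-02,
        5.81403694e-02, -1.69989526e-04]), 'eef_pos': array([ 0.23101537, -0.57989889,  0.20205081]), 'tool_rot': array([ 8.27602858e-01, -5.61313016e-01, -7.93281064e-04, -7.59793987e-04]), 'ft_force': array([ 0.2303413 , -1.55337259, -0.18910467]), 'wrist_torque': array([ 0.03703816,  0.01419043, -0.00124497]), 'gripper_width': 0.08704788981359868}
scene {'fx': 584.4224512382968, 'fy': 584.4224512382968, 'cx': 326.05593408428166, 'cy': 234.97016706368694, 'world_from_camera': array([[ 0.53252218,  0.42632227, -0.73121095, -0.47759527],
       [-0.8462737 ,  0.28401841, -0.45072649, -0.60674999],
       [ 0.01552263,  0.85882644,  0.51203143,  0.75487487],
       [ 0.        ,  0.        ,  0.        ,  1.        ]])}
scale [{'box': [25
[... 1649 characters left out ...]
 {'at': [302.7, 412.4], 'confidence': 0.65}]
power_top [{'at': [273.0, 282.9], 'confidence': 0.54}]
scale [{'at': [259.9, 307.2], 'confidence': 0.67}]
wrist {'fx': 371.64829954431775, 'fy': 371.64829954431775, 'cx': 324.0491805655579, 'cy': 245.7411277877977, 'T_tool_cam': array([[ 9.99999975e-01, -2.06628470e-04, -8.37967653e-05,
        -5.79632756e-04],
       [-2.21656157e-04, -9.62012291e-01, -2.73006051e-01,
        -7.56443240e-02],
       [-2.42026957e-05,  2.73006062e-01, -9.62012312e-01,
        -1.81617157e-01],
       [ 0.00000000e+00,  0.00000000e+00,  0.00000000e+00,
         1.00000000e+00]])}
scale []
plate []
pepper []
mug []
spoon []
recess []
plate []
power_top []
scale []
```

```bash
python3 - <<'E'
import cv2
a=cv2.imread("pics/scene0.png")[180:310,220:500];b=cv2.imread("pics/side0.png")[180:400,190:470]
cv2.imwrite("pics/a0.png",cv2.resize(a,None,fx=2.8,fy=2.8,interpolation=2));cv2.imwrite("pics/b0.png",cv2.resize(b,None,fx=2.7,fy=2.7,interpolation=2))
from h import *
c1=ctrl.capture("scene");c2=ctrl.capture("side")
for n,p,q,z in [("recess",(249.5,307.6),(256.6,302.2),.018),("plate",(237.2,295.9),(237.3,313.8),.028),("pow",(258.7,333.7),(273,282.9),.04),("scale",(252.9,307.9),(259.9,307.2),0)]:
    o1,d1=ray(c1,*p);o2,d2=ray(c2,*q)
    t=np.linalg.lstsq(np.stack([d1,-d2],1),o2-o1,rcond=None)[0]
    A=o1+t[0]*d1;B=o2+t[1]*d2
    print(n,(A+B)/2,np.linalg.norm(A-B),onz(c1,*p,z),onz(c2,*q,z))
E
```

```text
recess [0.49147385 0.04035146 0.01828895] 0.0030231328999695585 [0.49381196 0.04250262 0.018     ] [0.49121296 0.03813557 0.018     ]
plate [0.51525203 0.09250415 0.03007737] 0.009989075004186762 [0.5112333  0.08801532 0.028     ] [0.51608108 0.10529382 0.028     ]
pow [ 0.45743839 -0.0529574   0.04247494] 0.00686374400663635 [ 0.46502182 -0.04692575  0.04      ] [ 0.45665268 -0.05522283  0.04      ]
scale [0.501644   0.04691857 0.00284829] 0.00018001653338275164 [0.50523715 0.04928178 0.        ] [0.50140565 0.05129051 0.        ]
```

View pics/a0.png

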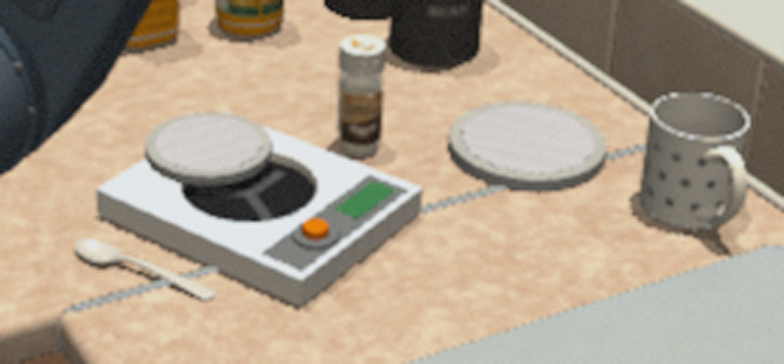

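View pics/b0.png

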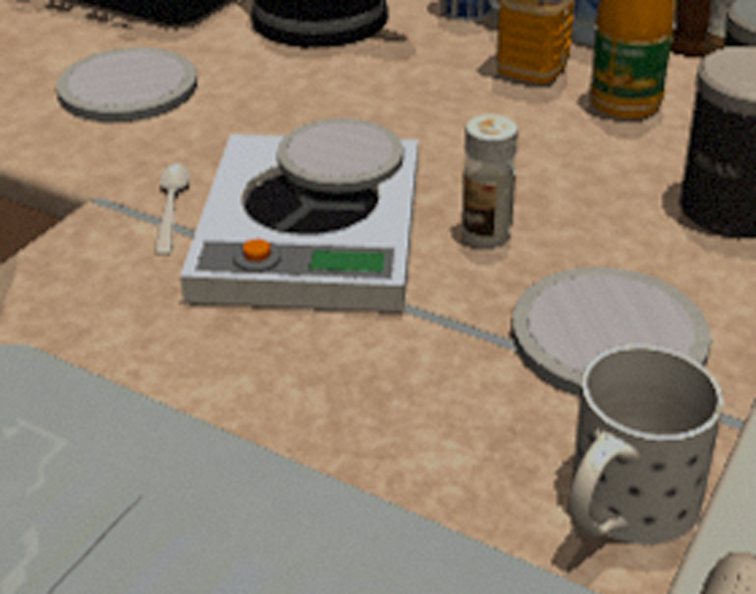

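The scene shows the small plate on the scale's far-left (+y) side, half covering the recess, with the button at the near end. The decoy plates lie off the scale, and the pepper stands just beyond it. I'll move above the scale for a close wrist view.

drive_tool(increments="1 -0.03 -0.03 -0.0125 0;1 -0.03 -0.03 -0.0125 0;1 -0.03 -0.03 -0.0125 0;1 -0.03 -0.03 -0.0125 0;1 -0.03 -0.03 -0.0125 0;1 -0.03 -0.03 -0.0125 0;1 -0.03 -0.03 -0.0125 0;1 -0.03 -0.03 -0.0125 0")

```text
t: 2.4
eef_pos: [0.3658, -0.2673, 0.3038]
tool_rot: [0.827, -0.562, 0.0, 0.0]
ft_force: [0.6, -0.8, -0.1]
gripper_width: 0.0871
```

drive_tool(increments="1 -0.03 -0.03 0 0;1 -0.03 -0.03 0 0;1 -0.03 -0.03 0 0;1 -0.03 -0.03 0 0;1 -0.03 -0.03 0 0;1 -0.03 -0.03 0 0;1 -0.03 -0.03 0 0;1 -0.03 -0.03 0 0")

```text
t: 3.2
eef_pos: [0.5001, 0.0446, 0.3033]
tool_rot: [0.828, -0.561, 0.0, -0.0]
ft_force: [0.4, -0.2, 0.5]
gripper_width: 0.0866
```

drive_tool(increments="1 0 0 0 -0.149;1 0 0 0 -0.149;1 0 0 0 -0.149;1 0 0 0 -0.149;1 0 0 0 -0.149;1 0 0 0 -0.149;1 0 0 0 -0.149;1 0 0 0 -0.149")

```text
t: 4.0
eef_pos: [0.4996, 0.0428, 0.3031]
tool_rot: [1.0, 0.003, 0.0, -0.0]
ft_force: [0.4, 0.1, 1.0]
gripper_width: 0.0874
```

```bash
cat >> h.py <<'E'
def wcap():
    s=ctrl.read_state(); c=ctrl.capture("wrist")
    T=np.eye(4);T[:3,:3]=R.from_quat(s["tool_rot"]).as_matrix();T[:3,3]=s["eef_pos"]
    c["M"]=T@np.array(c["T_tool_cam"]); return c
def wz(c,row,col,z):
    u=col-c["cx"];v=row-c["cy"];r=np.hypot(u,v);th=r/c["fx"]
    d=np.array([np.sin(th)*u/r,-np.sin(th)*v/r,-np.cos(th)]); d=c["M"][:3,:3]@d;o=c["M"][:3,3]
    return o+d*(z-o[2])/d[2]
def wproj(c,p):
    q=np.linalg.inv(c["M"])@np.append(p,1); x,y,z=q[0],-q[1],-q[2]
    rr=np.hypot(x,y);th=np.arctan2(rr,z)*c["fx"]; return c["cy"]+th*y/rr,c["cx"]+th*x/rr
E
python3 - <<'E'
from h import *
c=wcap();cv2.imwrite("pics/w1.png",c["pixels"])
for k in ["plate","pepper","spoon"]: print(k,ctrl.find_in("wrist",k)[:3])
for k,z in [("recess",.018),("plate",.028),("power_top",.04),("scale",0),("pepper",0)]:
    for d in ctrl.spot_point("wrist",k)[:3]: print(k,d,wz(c,*d["at"],z))
c=ctrl.capture("scene")
for k in ["pepper","spoon"]:
    for d in ctrl.spot_point("scene",k)[:3]: print(k,d,onz(c,*d["at"],0))
E
```

```text
plate [{'box': [129.2, 0.0, 226.5, 77.6], 'confidence': 0.79}, {'box': [294.7, 115.8, 390.5, 205.6], 'confidence': 0.72}, {'box': [435.8, 258.0, 512.9, 317.0], 'confidence': 0.62}]
pepper [{'box': [412.4, 202.1, 470.7, 255.7], 'confidence': 0.93}]
spoon [{'box': [215.1, 134.8, 239.1, 238.4], 'confidence': 0.64}]
recess {'at': [202.5, 318.6], 'confidence': 0.91} [0.49349669 0.04287919 0.018     ]
recess {'at': [216.4, 425.9], 'confidence': 0.65} [0.63419898 0.02669349 0.018     ]
plate {'at': [160.8, 342.3], 'confidence': 0.94} [0.52233921 0.09663584 0.028     ]
plate {'at': [302.0, 469.4], 'confidence': 0.88} [ 0.7083056  -0.09336752  0.028     ]
plate {'at': [27.9, 174.6], 'confidence': 0.74} [0.30657088 0.27898599 0.028     ]
power_top {'at': [275.9, 292.2], 'confidence': 0.7} [ 0.46021649 -0.04825968  0.04      ]
power_top {'at': [203.7, 327.3], 'confidence': 0.59} [0.50430901 0.04504004 0.04      ]
power_top {'at': [185.1, 227.1], 'confidence': 0.41} [0.38138025 0.06867417 0.04      ]
scale {'at': [201.4, 324.8], 'confidence': 0.78} [0.50143485 0.0414744  0.        ]
pepper {'at': [215.9, 431.1], 'confidence': 0.78} [0.64682866 0.02400017 0.        ]
pepper {'at': [232.6, 348.9], 'confidence': 0.8} [0.6425943  0.01564594 0.        ]
spoon {'at': [278.1, 271.3], 'confidence': 0.58} [0.37279157 0.05938916 0.        ]
```

View pics/w1.png

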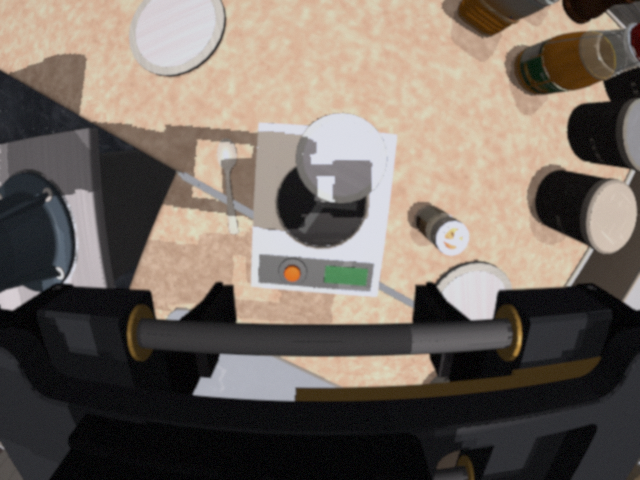

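The wrist view shows the plate centred near (342,157), the dark recess near (322,203), the button at (292,273) and the pepper clear on the right. Next I'll refine the geometry on an enlarged crop.

```bash
python3 - <<'E'
from h import *
im=cv2.imread("pics/w1.png")[105:310,235:415]
cv2.imwrite("pics/w1z.png",cv2.resize(im,None,fx=2.9,fy=2.9,interpolation=2)[:600])
s=ctrl.read_state();c=wcap()
co=np.array([wz(c,r,k,.028) for r,k in [(124,259),(136,397),(295,379),(286,251)]]);print(co.round(4))
loc=np.array([[-.085,.096],[.085,.096],[.085,-.118],[-.085,-.118]])
A=loc-loc.mean(0);B=co[:,:2]-co[:,:2].mean(0)
th=np.arctan2((A[:,0]*B[:,1]-A[:,1]*B[:,0]).sum(),(A*B).sum());Rm=np.array([[np.cos(th),-np.sin(th)],[np.sin(th),np.cos(th)]])
t=co[:,:2].mean(0)-Rm@loc.mean(0);print("th",th,"org",t,"res",(loc@Rm.T+t-co[:,:2]).round(4).tolist())
for x in [("dbl plate",wz(c,157,342,.038))]:print(x)
# overlay
im=c["pixels"].copy()
def circ(cx,cy,r,z,col):
    for a in np.linspace(0,6.28,120):
        p=wproj(c,[cx+r*np.cos(a),cy+r*np.sin(a),z]); im[int(round(p[0])),int(round(p[1]))]=col
circ(t[0],t[1],.0575,.028,(0,0,255))
circ(.5223,.0966,.055,.038,(0,255,0))
cv2.imwrite("pics/w1o.png",cv2.resize(im[105:310,235:415],None,fx=2.9,fy=2.9,interpolation=0))
E
```

```text
[[ 0.4211  0.1432  0.028 ]
 [ 0.5899  0.1286  0.028 ]
 [ 0.5744 -0.0803  0.028 ]
 [ 0.4024 -0.0674  0.028 ]]
th -0.08101110381757148 org [0.49785224 0.04199932] res [[-0.0002, 0.0014], [0.0004, 0.0022], [-0.0014, -0.0022], [0.0011, -0.0014]]
('dbl plate', array([0.52184225, 0.10154932, 0.038     ]))
```

View pics/w1o.png

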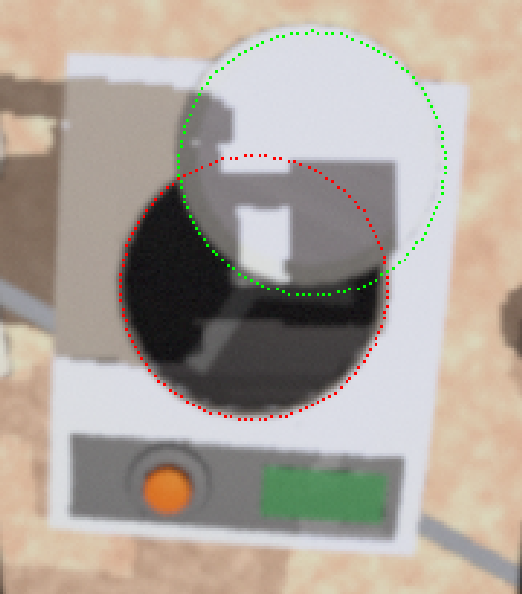

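drive_tool(increments="1 0.016 -0.039 0 0;1 0.016 -0.039 0 0;1 0.016 -0.039 0 0;1 0 0 0 0.135;1 0 0 0 0.135;1 0 0 0 0.135;1 0 0 0.05 0;1 0 0 0.05 0")

```text
t: 5.45
eef_pos: [0.5495, 0.1602, 0.2038]
tool_rot: [0.98, -0.201, 0.003, -0.001]
ft_force: [1.1, 0.0, 0.0]
gripper_width: 0.0873
```

drive_tool(increments="1 0 0 0.04 0;1 0 0 0.03 0;1 0 0 0 0;1 0 0 0 0")

```text
t: 5.85
eef_pos: [0.548, 0.1599, 0.1332]
tool_rot: [0.98, -0.201, -0.0, -0.0]
ft_force: [-0.3, -0.5, 0.7]
gripper_width: 0.0871
```

```bash
cat > v.py <<'E'
from h import *
import sys
n=sys.argv[1]; s=ctrl.read_state()
print(s["eef_pos"].round(4),s["tool_rot"].round(4),s["ft_force"].round(2),s["t"])
c=wcap();cv2.imwrite(f"pics/w{n}.png",c["pixels"])
for k,z in [("recess",.018),("plate",.028),("power_top",.04)]:
    for d in ctrl.spot_point("wrist",k)[:2]: print(k,d,wz(c,*d["at"],z).round(4))
a=ctrl.capture("side");im=a["pixels"][140:320,200:400];cv2.imwrite(f"pics/s{n}.png",cv2.resize(im,None,fx=3,fy=3,interpolation=2))
E
python3 v.py 2
```

```text
[0.548  0.1599 0.1332] [ 9.795e-01 -2.012e-01 -1.000e-04 -0.000e+00] [-0.35 -0.53  0.7 ] 5.85
recess {'at': [364.7, 318.6], 'confidence': 0.82} [0.4938 0.0461 0.018 ]
plate {'at': [216.4, 53.1], 'confidence': 0.7} [0.3187 0.2839 0.028 ]
plate {'at': [313.3, 320.7], 'confidence': 0.57} [0.5196 0.1005 0.028 ]
```

View pics/w2.png

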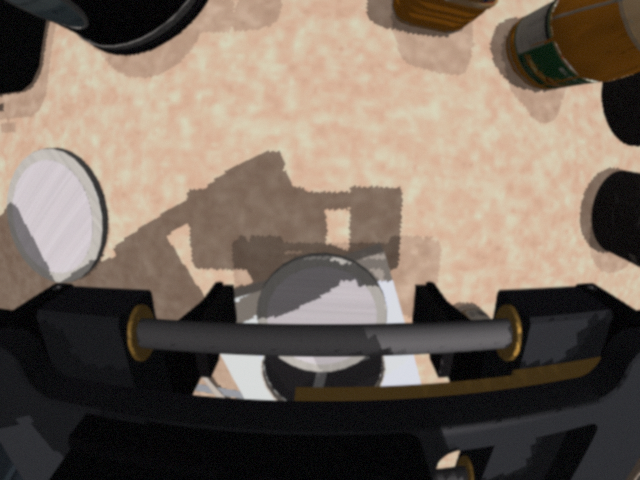

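View pics/s2.png

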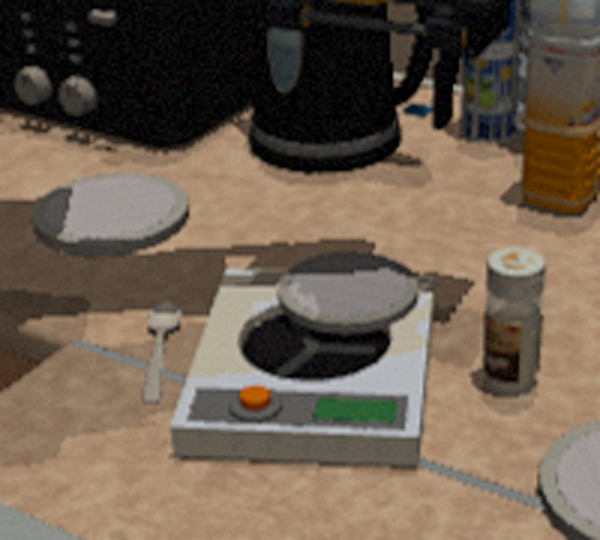

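The plate and recess line up with the tool's y axis, at columns 320 and 318. I'll lower and push.

drive_tool(increments="1 0 0 0.04 0;1 0 0 0.032 0;1 0 0 0.01 0;1 0 0 0 0;1 0 0 0 0")

```text
t: 6.6
eef_pos: [0.5489, 0.16, 0.0524]
tool_rot: [0.98, -0.201, 0.001, -0.0]
ft_force: [-0.1, -0.0, -0.1]
gripper_width: 0.0871
```

drive_tool(increments="1 0 0.008 0 0;1 0 0.008 0 0;1 0 0.005 0 0;1 0 0.005 0 0;1 0 0.005 0 0;1 0 0.005 0 0;1 0 0.005 0 0;1 0 0 0 0")

```text
t: 7.4
eef_pos: [0.531, 0.1216, 0.051]
tool_rot: [0.979, -0.201, -0.0, 0.0]
ft_force: [0.0, -0.5, 1.2]
gripper_width: 0.0872
```

```bash
python3 v.py 3
```

```text
[0.531  0.1216 0.051 ] [ 9.795e-01 -2.015e-01 -4.000e-04  1.000e-04] [ 0.   -0.49  1.18] 7.4
plate {'at': [315.0, 322.0], 'confidence': 0.76} [0.5196 0.0978 0.028 ]
```

View pics/s3.png

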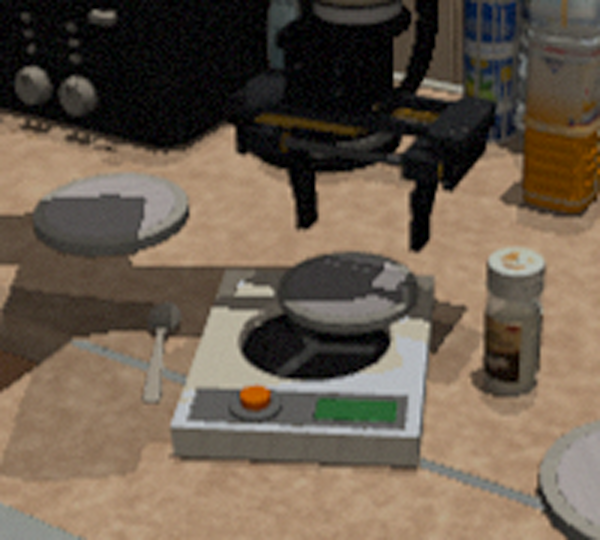

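View pics/w3.png

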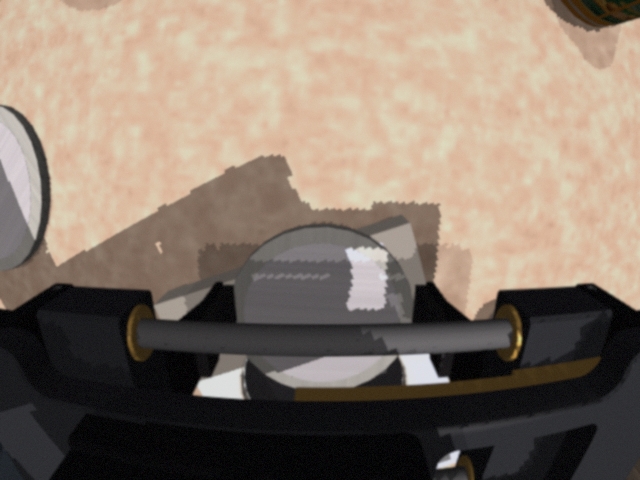

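```bash
python3 - <<'E'
from h import *
a=ctrl.capture("side");s=ctrl.read_state();r=R.from_quat(s["tool_rot"])
for x in (-.05,.05):
    p=s["eef_pos"]+r.apply([x,0,.019]);q=proj(a,p);print(p.round(3),np.round(q,1),"crop",(q[1]-200)*3,(q[0]-140)*3)
for q in [(222,340),(214,302)]:
    print([onz(a,*q,z).round(3) for z in(.03,.06,.09)])
c=wcap(); print([np.round(wproj(c,s["eef_pos"]+r.apply([x,0,.019])),0) for x in (-.0435,.0435)],[np.round(wproj(c,s["eef_pos"]+r.apply([x,.0095,-.02])),0) for x in (-.0435,.0435)])
E
```

```text
[0.486 0.142 0.032] [228.2 301.6] crop 304.90188263727873 264.66901845858933
[0.578 0.103 0.032] [236.1 339.8] crop 419.3305486415545 288.40950436962885
[array([0.58 , 0.174, 0.03 ]), array([0.578, 0.121, 0.06 ]), array([0.577, 0.067, 0.09 ])]
[array([0.483, 0.219, 0.03 ]), array([0.487, 0.163, 0.06 ]), array([0.491, 0.107, 0.09 ])]
[array([277., 249.]), array([277., 398.])] [array([322., 236.]), array([322., 411.])]
```

The forward stroke went over the plate without moving it. The fingertips show at side crop (420,245) and (305,225), about 14 px higher than computed, so they're higher than expected. I'll triangulate them from both cameras.

```bash
python3 - <<'E'
from h import *
a=ctrl.capture("side");b=ctrl.capture("scene");s=ctrl.read_state();print(s["eef_pos"])
def crop(c,n,r0,r1,k0,k1,f):cv2.imwrite(n,cv2.resize(c["pixels"][r0:r1,k0:k1],None,fx=f,fy=f,interpolation=2))
crop(a,"pics/sz.png",150,270,260,400,5);crop(b,"pics/cz.png",160,280,220,380,5)
r=R.from_quat(s["tool_rot"])
for x in(-.05,.05):
  for z in (.019,-.02): print(x,z,np.round(proj(b,s["eef_pos"]+r.apply([x,0,z])),1),np.round(proj(a,s["eef_pos"]+r.apply([x,0,z])),1))
E
```

```text
[0.53150338 0.12230554 0.05104888]
-0.05 0.019 [233.9 271.4] [228.2 301.6]
-0.05 -0.02 [219.9 270.9] [214.1 300.9]
0.05 0.019 [222.8 306.2] [236.1 339.7]
0.05 -0.02 [209.  306.2] [221.7 339.8]
```

View pics/sz.png

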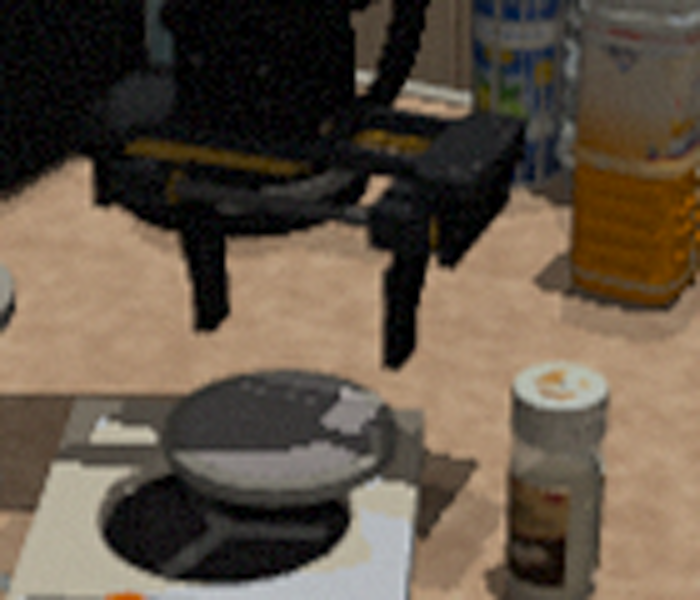

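View pics/cz.png

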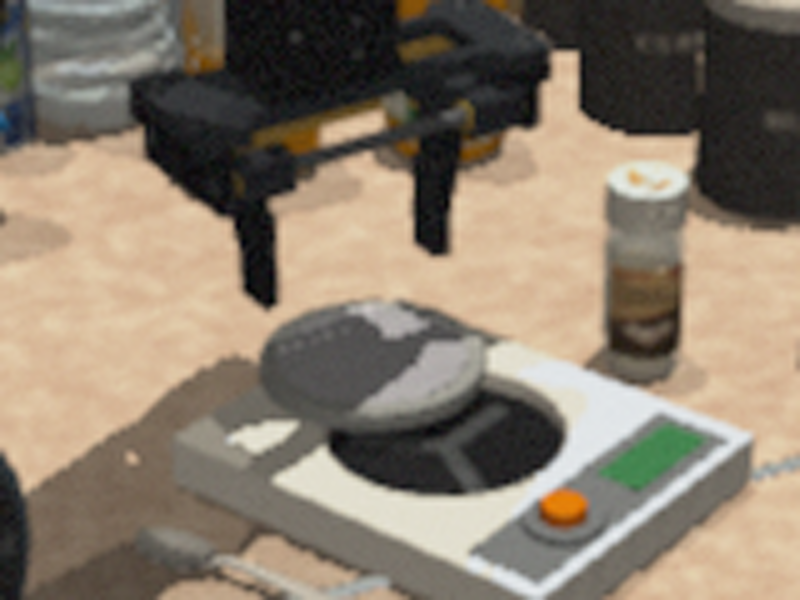

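Both views put the fingertips about 18 mm behind the reported TCP rather than 19 mm ahead. I'll back off and lower by another 37 mm, then check again.

drive_tool(increments="1 0 -0.02 0 0;1 0 -0.022 0 0;1 0 0 0.015 0;1 0 0 0.012 0;1 0 0 0.005 0;1 0 0 0 0;1 0 0 0 0")

```text
t: 8.55
eef_pos: [0.5479, 0.1604, 0.019]
tool_rot: [0.98, -0.201, -0.0, 0.0]
ft_force: [0.3, 0.0, 0.5]
gripper_width: 0.0867
```

```bash
cat > z.py <<'E'
from h import *
import sys
n=sys.argv[1]
a=ctrl.capture("side");b=ctrl.capture("scene");s=ctrl.read_state();print(s["eef_pos"].round(4),s["ft_force"].round(2),s["t"])
x=cv2.resize(a["pixels"][170:300,250:390],None,fx=5,fy=5,interpolation=2)[:600];y=cv2.resize(b["pixels"][180:300,240:380],None,fx=5,fy=5,interpolation=2)
cv2.imwrite(f"pics/side{n}.png",x);cv2.imwrite(f"pics/scene{n}.png",y)
E
python3 z.py 4
```

```text
[0.5484 0.1605 0.0194] [ 0.05 -0.15 -0.04] 8.65
```

View pics/side4.png

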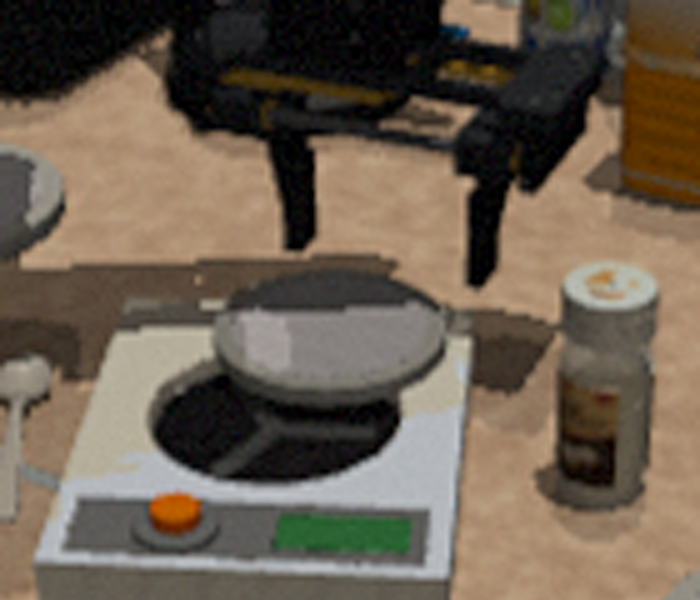

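View pics/scene4.png

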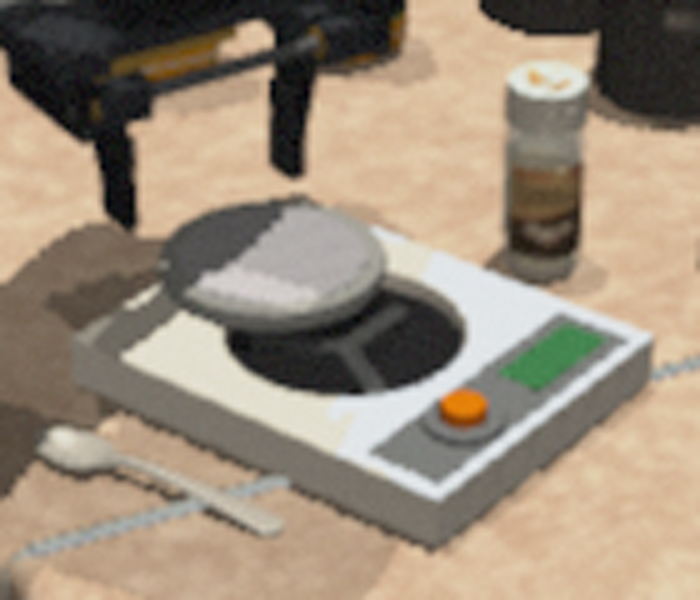

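```bash
python3 - <<'E'
from h import *
a=ctrl.capture("side");b=ctrl.capture("scene");s=ctrl.read_state();r=R.from_quat(s["tool_rot"])
for p,q in [((225.6,264.4),(219.4,309.6)),((215,298),(227,346.4))]:
    o1,d1=ray(b,*p);o2,d2=ray(a,*q)
    t=np.linalg.lstsq(np.stack([d1,-d2],1),o2-o1,rcond=None)[0]
    A=o1+t[0]*d1;B=o2+t[1]*d2;m=(A+B)/2
    print(m.round(4),np.linalg.norm(A-B).round(4),"tool",r.inv().apply(m-s["eef_pos"]).round(4))
E
```

```text
[0.5039 0.1773 0.036 ] 0.0014 tool [-0.0475  0.0022 -0.0165]
[0.5944 0.1391 0.0355] 0.0004 tool [ 0.0508  0.0016 -0.0159]
```

drive_tool(increments="1 0 0 0.004 0;1 0 0 0 0;1 0 0.008 0 0;1 0 0.008 0 0;1 0 0.006 0 0;1 0 0.006 0 0;1 0 0.006 0 0;1 0 0.006 0 0")

```text
t: 9.55
eef_pos: [0.5325, 0.1236, 0.0152]
tool_rot: [0.98, -0.201, 0.0, -0.0]
ft_force: [0.4, 2.7, -0.2]
gripper_width: 0.0867
```

```bash
python3 z.py 5; python3 v.py 5
```

```text
[0.532  0.1231 0.0151] [ 0.36 -0.1  -0.19] 9.65
[0.532  0.1231 0.0151] [ 9.795e-01 -2.013e-01 -1.000e-04  3.000e-04] [ 0.36 -0.1  -0.19] 9.65
plate {'at': [373.5, 323.7], 'confidence': 0.7} [0.5143 0.082  0.028 ]
```

View pics/side5.png

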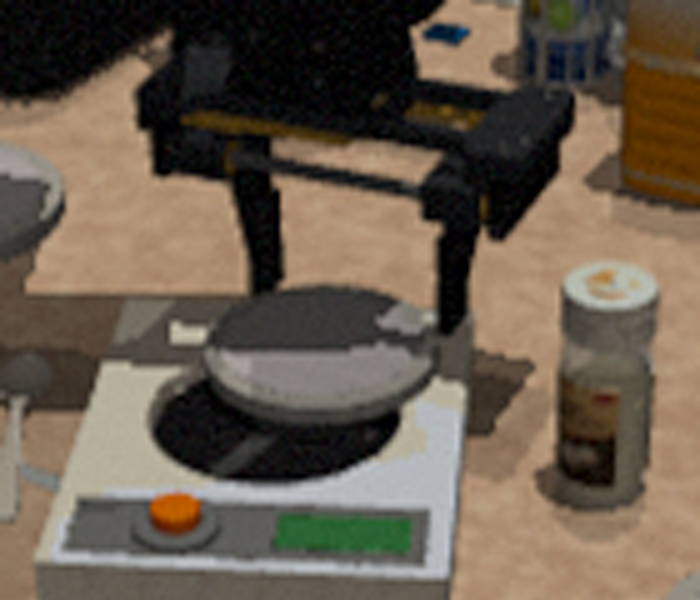

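View pics/scene5.png

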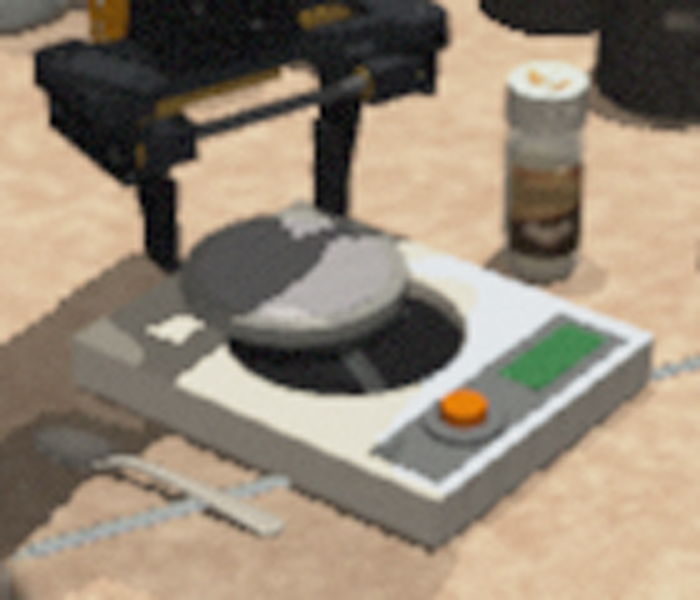

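The plate now sits in the cradle of both fingers and slides. Pushing on.

drive_tool(increments="1 0 0.006 0 0;1 0 0.006 0 0;1 0 0.006 0 0;1 0 0.005 0 0;1 0 0.004 0 0;1 0 0.004 0 0;1 0 0.004 0 0;1 0 0.003 0 0")

```text
t: 10.7
eef_pos: [0.5174, 0.0888, 0.0153]
tool_rot: [0.98, -0.201, 0.0, -0.0]
ft_force: [0.1, 3.8, 3.8]
gripper_width: 0.0873
```

```bash
python3 z.py 6; python3 v.py 6
```

```text
[0.517  0.0884 0.0151] [ 0.7  -0.66  1.55] 10.8
[0.517  0.0884 0.0151] [ 9.796e-01 -2.010e-01 -2.000e-04  3.000e-04] [ 0.7  -0.66  1.55] 10.8
plate {'at': [365.7, 323.7], 'confidence': 0.75} [0.5014 0.0522 0.028 ]
```

View pics/side6.png

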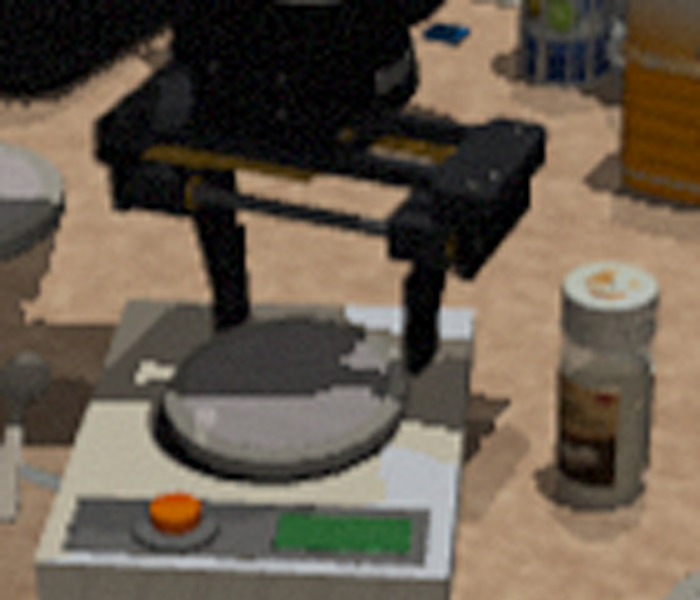

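View pics/scene6.png

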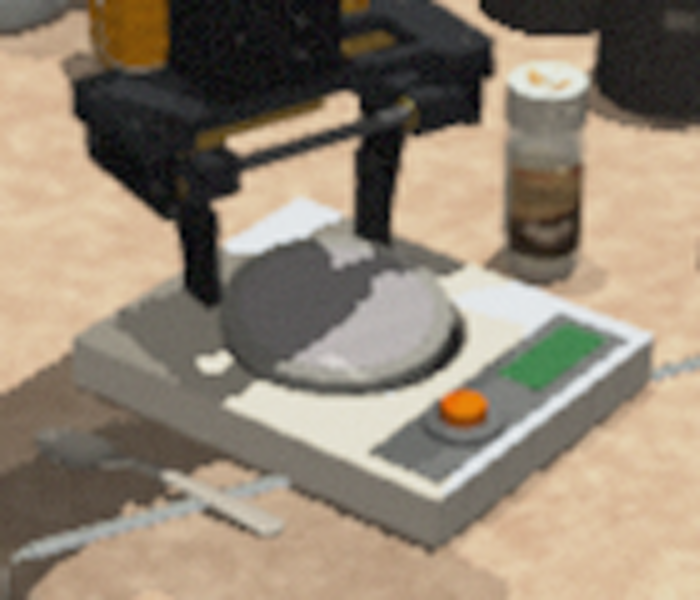

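The plate has tipped in and needs about 7 mm more.

drive_tool(increments="1 0 0.003 0 0;1 0 0.002 0 0;1 0 0.002 0 0;1 0 0.001 0 0;1 0 0 0 0;1 0 0 0 0")

```text
t: 11.65
eef_pos: [0.5139, 0.0816, 0.0151]
tool_rot: [0.98, -0.201, -0.0, 0.0]
ft_force: [0.1, 0.2, 0.7]
gripper_width: 0.0867
```

```bash
python3 z.py 7; python3 v.py 7
```

```text
[0.514  0.0817 0.0151] [ 0.41 -0.12 -0.56] 11.75
[0.514  0.0817 0.0151] [ 9.796e-01 -2.011e-01 -1.000e-04  0.000e+00] [ 0.41 -0.12 -0.56] 11.75
plate {'at': [360.2, 323.6], 'confidence': 0.83} [0.4999 0.0488 0.028 ]
```

View pics/side7.png

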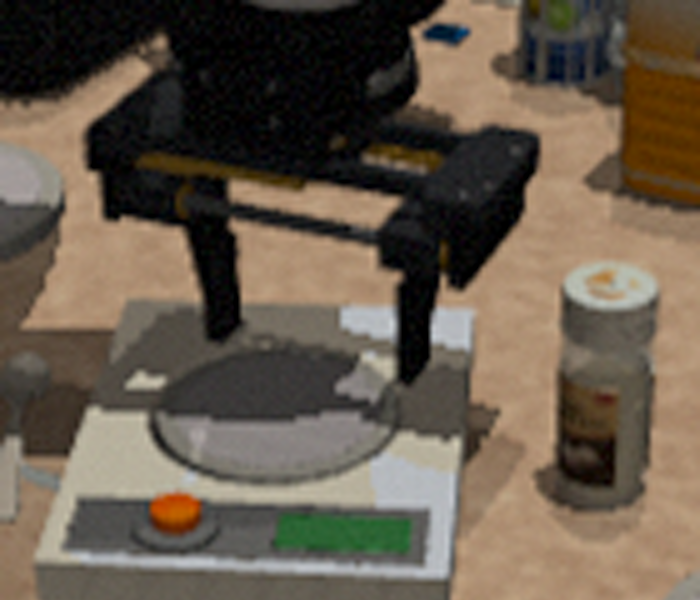

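View pics/scene7.png

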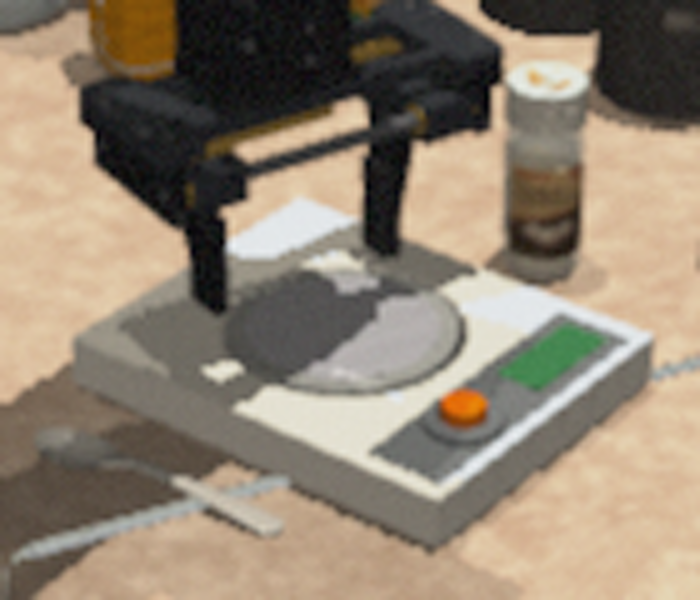

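The plate lies flush and the rim gap looks even in both views. I'll retreat, rise, close the gripper, and check from above.

drive_tool(increments="1 0 -0.01 0 0;1 0 0 -0.04 0;0 0 0 -0.05 0;0 0 0 -0.05 0;0 0 0 -0.05 0;0 0 0 -0.05 0;0 0 0 -0.04 0;0 0 0 0 0")

```text
t: 12.8
eef_pos: [0.5222, 0.0916, 0.3019]
tool_rot: [0.98, -0.201, 0.007, -0.001]
ft_force: [0.8, 0.1, -0.2]
gripper_width: 0.0473
```

drive_tool(increments="0 0 0 0 0;0 0 0 0 0")

```text
t: 13.0
eef_pos: [0.5168, 0.0913, 0.2936]
tool_rot: [0.98, -0.201, -0.002, 0.0]
ft_force: [-1.2, 0.5, -0.1]
gripper_width: 0.0311
```

```bash
python3 v.py 8; python3 - <<'E'
from h import *
c=wcap();print(c["M"][:3,3].round(3)); im=c["pixels"].copy()
hsv=cv2.cvtColor(im,cv2.COLOR_BGR2HSV);m=cv2.inRange(hsv,(5,180,120),(20,255,255));m[:150]=0
n,l,st,ce=cv2.connectedComponentsWithStats(m)
for i in range(1,n):
    if st[i][4]>30: print(st[i],ce[i],wz(c,ce[i][1],ce[i][0],.039).round(4))
def circ(cx,cy,r,z,col):
    for a in np.linspace(0,6.28,120):
        p=wproj(c,[cx+r*np.cos(a),cy+r*np.sin(a),z]); im[int(round(p[0])),int(round(p[1]))]=col
circ(.4975,.0425,.0575,.028,(0,0,255))
cv2.imwrite("pics/w8o.png",cv2.resize(im[150:350,230:430],None,fx=3,fy=3,interpolation=0))
E
```

```text
[0.5168 0.0913 0.2936] [ 9.796e-01 -2.010e-01 -1.600e-03  3.000e-04] [-1.22  0.54 -0.1 ] 13.0
plate {'at': [141.1, 125.5], 'confidence': 0.89} [0.3129 0.2775 0.028 ]
plate {'at': [274.5, 505.9], 'confidence': 0.75} [ 0.7132 -0.0941  0.028 ]
power_top {'at': [319.1, 323.1], 'confidence': 0.73} [ 0.4571 -0.044   0.04  ]
[0.548 0.161 0.475]
[318 312  14  13 159] [324.59748428 318.12578616] [ 0.4599 -0.0443  0.039 ]
```

View pics/w8.png

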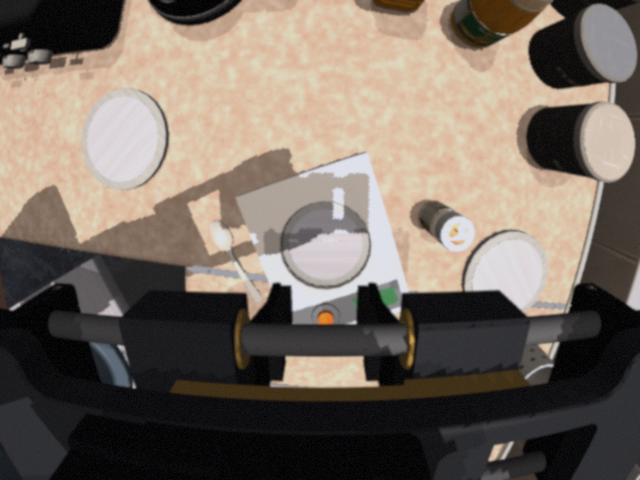

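View pics/w8o.png

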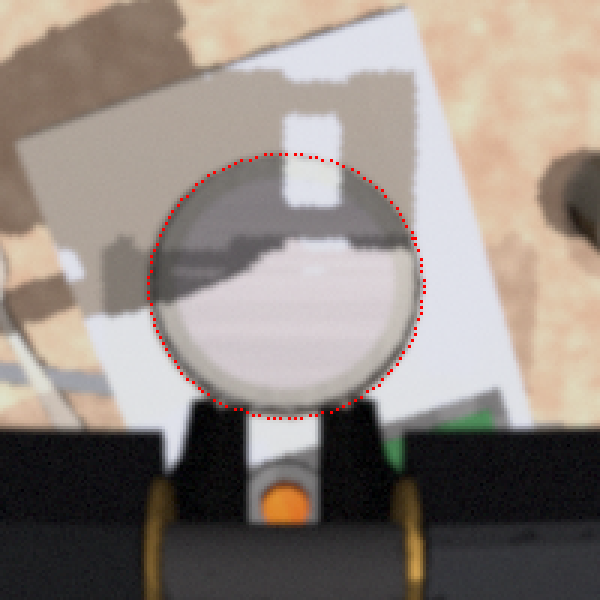

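The plate is concentric with the recess outline and flush. The button shows at (325,318). Now I'll go over the button with the gripper shut.

drive_tool(increments="0 0.002 0.04 0 0;0 0 0.04 0 0;0 0 0.04 0 0;0 0 0.029 0.02 0;0 0 0 0.05 0;0 0 0 0.05 0;0 0 0 0.05 0;0 0 0 0.04 0")

```text
t: 14.1
eef_pos: [0.4603, -0.0469, 0.0828]
tool_rot: [0.979, -0.201, -0.001, -0.0]
ft_force: [1.1, -0.2, 0.3]
gripper_width: 0.0001
```

drive_tool(increments="0 0 0 0.02 0;0 0 0 0 0;0 0 0 0 0")

```text
t: 14.4
eef_pos: [0.4614, -0.047, 0.065]
tool_rot: [0.98, -0.201, -0.0, -0.0]
ft_force: [0.1, 1.4, 0.6]
gripper_width: 0.0006
```

```bash
python3 z.py 9; python3 v.py 9
```

```text
[ 0.4624 -0.0472  0.0662] [ 0.47  0.37 -0.03] 14.5
[ 0.4624 -0.0472  0.0662] [ 9.796e-01 -2.011e-01  1.400e-03  2.000e-04] [ 0.47  0.37 -0.03] 14.5
plate {'at': [113.2, 319.0], 'confidence': 0.64} [0.4968 0.0397 0.028 ]
plate {'at': [203.5, 626.0], 'confidence': 0.57} [ 0.6962 -0.096   0.028 ]
power_top {'at': [274.1, 320.2], 'confidence': 0.63} [ 0.4603 -0.0471  0.04  ]
power_top {'at': [163.9, 149.7], 'confidence': 0.48} [0.3936 0.056  0.04  ]
```

View pics/side9.png

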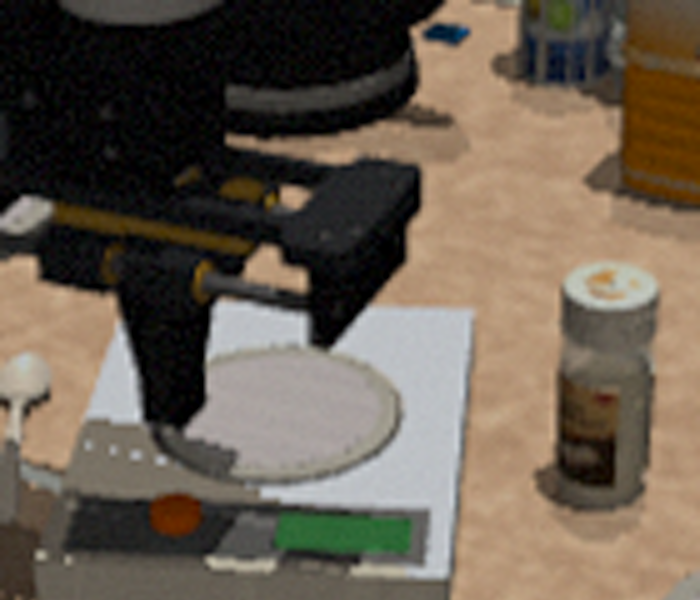

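View pics/scene9.png

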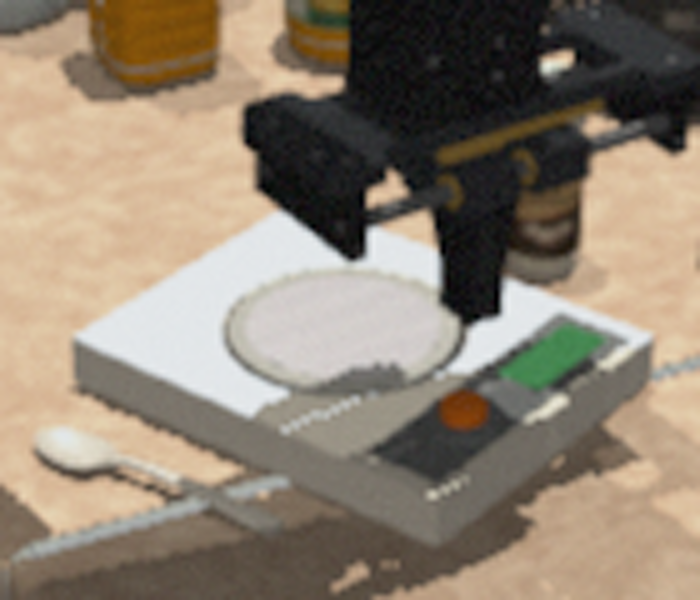

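Plate flush and concentric in both views; the wrist network puts the button at (0.4603, -0.0471), under the tool. I'll press with small steps, watching the force.

drive_tool(increments="0 -0.001 0 0.02 0;0 0 0 0.014 0;0 0 0 0.002 0;0 0 0 0.001 0;0 0 0 0 0")

```text
t: 15.25
eef_pos: [0.4607, -0.0466, 0.0285]
tool_rot: [0.98, -0.201, 0.001, 0.0]
ft_force: [-0.2, 0.3, 0.2]
gripper_width: 0.0003
```

drive_tool(increments="0 0 0 0.001 0;0 0 0 0.001 0;0 0 0 0.001 0;0 0 0 0 0")

```text
t: 15.65
eef_pos: [0.4602, -0.0464, 0.0251]
tool_rot: [0.98, -0.201, -0.0, 0.0]
ft_force: [-0.1, -0.3, 0.0]
gripper_width: 0.0006
```

drive_tool(increments="0 0 0 0.001 0;0 0 0 0.001 0;0 0 0 0 0;0 0 0 0 0")

```text
t: 16.05
eef_pos: [0.4603, -0.0464, 0.023]
tool_rot: [0.98, -0.201, -0.0, -0.0]
ft_force: [-0.0, -0.4, -0.8]
gripper_width: 0.0006
```

```bash
python3 z.py 10
```

```text
[ 0.4603 -0.0464  0.023 ] [-1.07 -0.32  0.32] 16.15
```

View pics/side10.png

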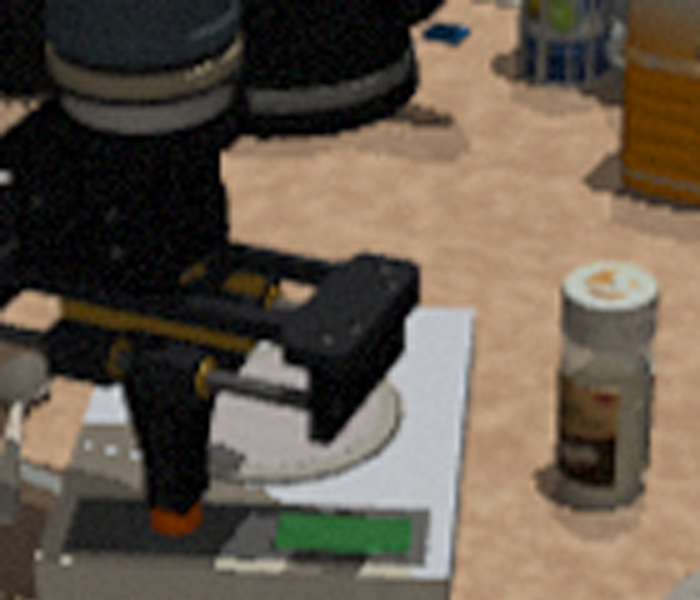

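View pics/scene10.png

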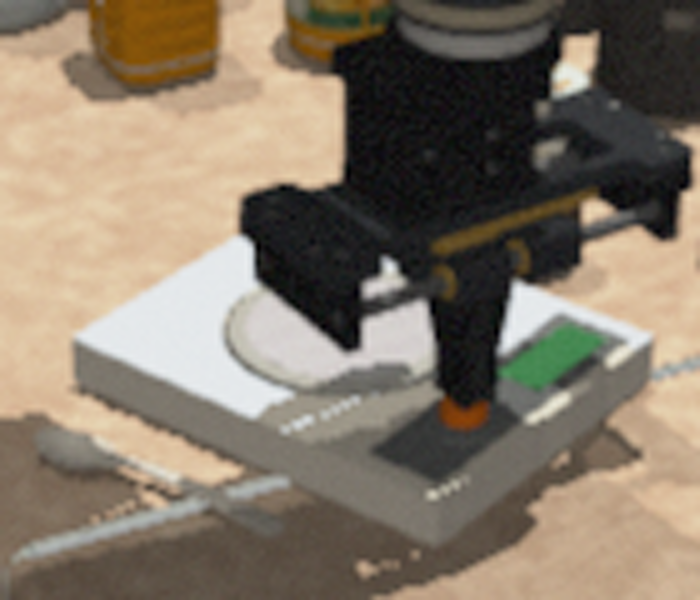

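drive_tool(increments="0 0 0 0.001 0;0 0 0 0.001 0;0 0 0 0 0;0 0 0 0 0")

```text
t: 16.55
eef_pos: [0.4603, -0.0465, 0.021]
tool_rot: [0.98, -0.201, -0.0, -0.0]
ft_force: [0.0, -0.6, 0.3]
gripper_width: 0.0004
```

drive_tool(increments="0 0 0 0.001 0;0 0 0 0.001 0;0 0 0 0 0;0 0 0 0 0")

```text
t: 16.95
eef_pos: [0.4603, -0.0465, 0.0191]
tool_rot: [0.98, -0.201, 0.0, 0.0]
ft_force: [0.0, 0.0, 2.4]
gripper_width: 0.0004
```

drive_tool(increments="0 0 0 0.001 0;0 0 0 0 0;0 0 0 0 0")

```text
t: 17.25
eef_pos: [0.4603, -0.0465, 0.0181]
tool_rot: [0.98, -0.201, 0.0, -0.0]
ft_force: [-0.3, 0.5, 3.5]
gripper_width: -0.0001
```

drive_tool(increments="0 0 0 0.001 0;0 0 0 0.001 0;0 0 0 0 0;0 0 0 0 0")

```text
t: 17.65
eef_pos: [0.4603, -0.0465, 0.0168]
tool_rot: [0.98, -0.201, 0.0, 0.0]
ft_force: [-1.4, 0.7, 11.0]
gripper_width: 0.0003
```

drive_tool(increments="0 0 0 0.001 0;0 0 0 0 0;0 0 0 0 0")

```text
t: 17.95
eef_pos: [0.4603, -0.0465, 0.0166]
tool_rot: [0.98, -0.201, 0.001, 0.0]
ft_force: [-2.4, 0.5, 18.0]
gripper_width: 0.0005
```

The force climbed to 18 N with no further travel, well past the 4 N spring, so this is the hard stop and the button is fully down. Releasing.

drive_tool(increments="0 0 0 -0.01 0;0 0 0 -0.03 0;0 0 0 -0.05 0;0 0 0 -0.05 0;0 0 0 -0.05 0;0 0 0 -0.05 0;0 0 0 0 0;0 0 0 0 0")

```text
t: 18.75
eef_pos: [0.4607, -0.0466, 0.256]
tool_rot: [0.98, -0.201, 0.001, 0.0]
ft_force: [-0.4, -0.4, -0.6]
gripper_width: 0.0009
```

drive_tool(increments="0 0 0 0 0;0 0 0 0 0;0 0 0 0 0")

```text
t: 19.05
eef_pos: [0.4593, -0.0462, 0.2534]
tool_rot: [0.98, -0.201, -0.002, -0.0]
ft_force: [0.0, -0.1, 0.4]
gripper_width: 0.0008
```

```bash
python3 z.py 11; python3 v.py 11
```

```text
[ 0.4598 -0.0463  0.2539] [ 0.52  0.73 -0.05] 19.15
[ 0.4598 -0.0463  0.2539] [ 9.796e-01 -2.012e-01 -1.300e-03 -2.000e-04] [ 0.52  0.73 -0.05] 19.15
plate {'at': [126.4, 324.9], 'confidence': 0.96} [0.4974 0.0397 0.028 ]
plate {'at': [179.7, 530.9], 'confidence': 0.89} [ 0.7086 -0.1052  0.028 ]
power_top {'at': [213.5, 324.9], 'confidence': 0.8} [ 0.4603 -0.0468  0.04  ]
power_top {'at': [96.2, 443.0], 'confidence': 0.34} [0.6293 0.0239 0.04  ]
```

View pics/side11.png

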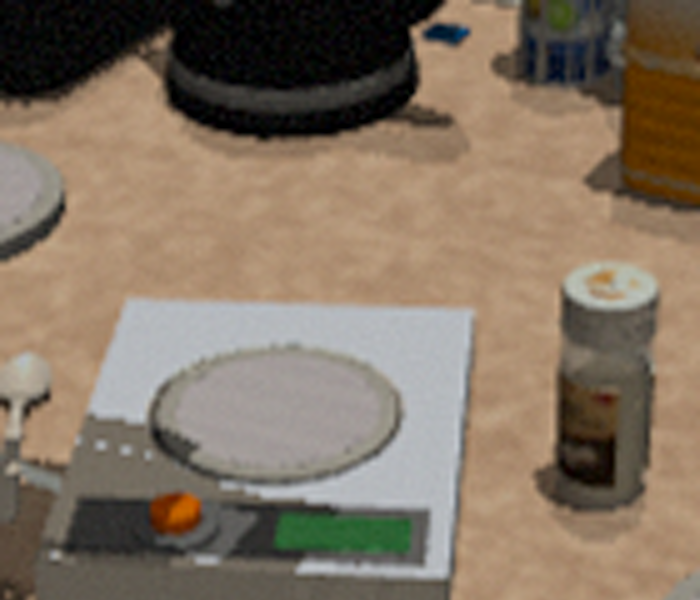

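View pics/scene11.png

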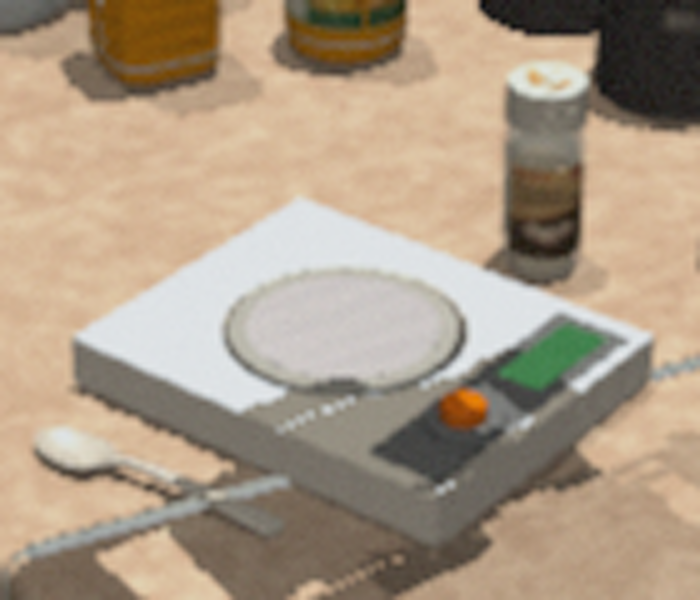

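The plate is flush, the button is up again, and the pepper and spoon haven't moved. The arm is clear, so I'm handing in.

```bash
python3 -c "
from workcell import ctrl
print(ctrl.sign_off())"
```

```text
the job is handed in; nothing more can be done
None
```

I pushed the plate into the recess with the open fingers, without gripping or lifting it. Then I pressed the orange button to its stop with the gripper shut, released it, and handed the job in at about 19 s. `sign_off` gives no verdict, so these are my own last checks:

- **Plate:** it looks flush and concentric with the recess in the side, scene and wrist views. The wrist estimate of its centre is (0.497, 0.040). My recess estimate is (0.498, 0.042), about 2 to 3 mm away, which is about the accuracy of the calibration.
- **Button:** the force rose to 18 N with almost no further travel, well past the 4 N spring. I took that as fully down, since there was no direct reading of the button's travel. Afterwards it showed up again in both views.
- **Pepper jar and teaspoon:** both look where they were in the views I compared.
- **Mug:** the arm stayed clear of it, but I did not check it again at the end.
- **Robot:** it stopped about 0.25 m up, touching nothing.

**Disagreement:** the fingertips stood about 16 to 18 mm behind the reported TCP, not 19 mm ahead as the text says. My first stroke therefore passed over the plate without moving it. I measured the tips from two cameras, lowered the tool and pushed again.

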